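# Find the packed resin cartridge by its weight and present it to the code reader

### The arm

A 7-joint arm with a two-finger parallel gripper is mounted at the origin on the work surface. World frame = base frame: x ahead of the robot, y to its left, z up, the work surface at z = 0. Lengths are in m, angles in rad, forces in N, time in s.
With the tool pointing down it reaches from about 0.35 to 0.775 m from the base axis. Payload 3.1 kg.
Tool frame: the origin (TCP) lies midway between the tips of the shut fingers; the grasp point (between the pads) lies manip.hold_point_z behind it (manip.hold_point_z is the distance from the TCP to the grasp point, in m); z points along the fingers, y is the direction in which the jaws open and shut (so a half turn about z gives the same grasp; the last joint's range is limited). The gripper opens to 85 mm and grips with 20 to 120 N. Pads are 22 mm wide; open, the fingers measure 114 mm over their backs; the gripper's body (76 mm by 85 mm) begins 54 mm behind the grasp point. The pads swing forward as they close: fully open they stand 13 mm farther back than shut.
Start: joints at [1.268, 0.311, 0.014, 1.512, -0.004, 1.319, -0.027], TCP at [0.142, -0.531, 0.231] pointing down, gripper open.
Joint ranges: [-2.7, 2.7], [-0.3, 1.91], [-1.27, 1.3], [0.12, 2.57], [-1.44, 4.58], [0.2, 2.03], [-3.05, 3.05]. Speed limits (rad/s): [2.79, 2.79, 3.14, 3.14, 3.14, 3.14, 3.14].

### API

Orientations are given as [roll, pitch, yaw] about the fixed x, y, z axes, in that order (R = Rz(yaw) Ry(pitch) Rx(roll)).
In Python, from plant import manip gives the robot as it stands.
- The arm moves only by the tool step_arm, never from a script. Its argument "deltas" is text: rows parted by semicolons, each of 7 numbers parted by spaces: the finger opening in mm, from 0 to 85.4, then the shift along the tool's x, y, z in mm, then the turn, a rotation vector about the tool's x, y, z in degrees. A call has exactly 5 rows; each row is the pose to reach, as a shift and turn from the pose commanded when the call began, along the tool's axes at that moment; what a row does not reach only later rows make up. A row lasts 1/12 s, in which the tool goes at most 41.7 mm and 7.16 degrees, less where a joint would pass 70% of its speed; a pose out of reach is approached as far as the arm can. A call with a gripper value outside its range is refused whole. The fingers move at their own pace and stop on an object; the grip force is fixed at half the most. Time passes only in rows, so rows that repeat a pose let the fingers close, or fill a call up. It gives the time, the measured TCP pose, the force and the opening at its end, in the units of the state.
- manip.read_state(): the state, without advancing time (a new reading comes with each control period).
- manip.capture(name): name is "scene" or "top" or "wrist"; returns (picture, depth): 480x640x3 uint8, blue, green, red; 480x640 float32, m along the optical axis (not along the pixel's ray), 0 where there is no reading.
- manip.calibration(name): a dict with "fx", "fy", "cx", "cy" (pixels), "R" (3x3) and "t" (3): a world point X has camera coordinates R X + t; the wrist camera has in their place "tool_from_camera" (4x4, takes a point from camera to tool coordinates, whose origin is the TCP and whose axes are the flange's). Camera axes: x right, y down, z forward; pixel columns grow to the right and rows downward; lengths in m; the calibration is good to about 2 mm. A picture is of the moment at which its call begins: read the wrist's pose just before it. calibration takes no time and is no camera call.
- manip.close_job(): hands the job in, once; it reports no verdict.
The state is a dict: "clock": time; "joint_pos": joint angles; "dq": joint speeds; "joint_torque": joint torques, N m; "position": TCP position; "orientation": TCP orientation; "force": force on the tool from outside, world axes, zero at the start; "wrist_torque": the same for the moment, N m; "grip_width": opening from 0.0 (shut) to 1.0 (fully open).
Only numpy, scipy, OpenCV 4.12 (cv2) and the standard library are available. Lean on these libraries where they do the work, as an engineer would, in place of code of your own. Each camera call takes 0.05 s, during which the arm holds its last target.

### The job

One of the two look-alike steel cartridges in the grey stand is packed with resin and so is the heavier; find out which by hand: lift the one in the robot's left socket clear of the stand, hold it still for a second to feel its weight, put it back in its socket, then do the same with the right one. Then present the heavier cartridge to the code reader: hold it upright, centred over the round window, a few centimetres above it and touching nothing, and finish while still holding it there, with the lighter one standing in the stand. Keep both cartridges upright throughout and leave the other things on the bench where they are.

Things in the scene. Friction and masses are not known exactly. Their poses are not given: they have to be found in the camera images.
- cartridge_a: One of two outwardly identical upright steel resin cartridges. One of the two (either, drawn anew) is packed, 0.4 to 0.6 kg; the other is empty, 0.2 to 0.3 kg. Steel cylinder 36 mm in diameter, 80 mm tall, then a black cap 28 mm in diameter up to 92 mm and a 12 mm nipple up to 97 mm. Origin at the centre of its underside, z up its axis. Starts standing in one of the stand's two sockets.
- cartridge_b: One of two outwardly identical upright steel resin cartridges. One of the two (either, drawn anew) is packed, 0.4 to 0.6 kg; the other is empty, 0.2 to 0.3 kg. Steel cylinder 36 mm in diameter, 80 mm tall, then a black cap 28 mm in diameter up to 92 mm and a 12 mm nipple up to 97 mm. Origin at the centre of its underside, z up its axis. Starts standing in one of the stand's two sockets.
- stand: Fixed grey plastic block, 85 (x) by 210 (y) by 28 mm tall, with two round sockets 110 mm apart along its y axis. Origin at the centre of its underside on the bench, z up. Its y axis points to the robot's left, within about 0.4 rad.
- socket_left (a point): Centre of the floor of the stand's left socket (+y end of the stand, greater world y, the robot's left), 8 mm above the bench and 20 mm below the stand's top. The socket is 42 mm in diameter with a 3 mm chamfer; a standing cartridge has its origin here.
- socket_right (a point): The same for the right socket (-y end of the stand, the robot's right).
- reader: Fixed white code reader on the bench, 130 (x) by 120 (y) by 38 mm tall, with a grey ridge along its far (+x) edge up to 48 mm and a round window that looks up. It reads a cartridge's underside 10 to 80 mm above the window. Origin at the centre of its underside, z up.
- window (a point): Centre of the reader's round window, on its upper face, 40 mm above the bench; the window is 60 mm in diameter in a 72 mm aluminium ring. z up.
- jar: Bystander: white screw-top jar, 64 mm in diameter, 85 mm tall, loose. Origin at the centre of its underside. Leave alone.
- beaker: Bystander: glass beaker, 72 mm in diameter, 95 mm tall, loose. Origin at the centre of its underside. Leave alone.
- wrench: Bystander: steel wrench 150 mm long lying flat along its own x axis, loose. Leave alone.
- tipbox: Bystander: closed pipette-tip box, grey with a white lid, 85 (x) by 120 (y) by 58 mm tall, loose. Origin at the centre of its underside. Leave alone.
- mouse: Bystander: black computer mouse, 105 (x) by 60 (y) by 34 mm tall, loose. Origin at the centre of its underside. Leave alone.
There are look-alikes about, which are no part of the job. What is shaped like the cartridge_b but red is not meant. Leave any pink or turquoise look-alike of the reader alone.

How it is judged:
On the way, in this order (a step that is already met when the one before it is completed fails the run):
1. the cartridge of the left socket is held still and clear of the stand, the other standing in the right socket ((((height (world z) of cartridge_a above 0.045 m and contact force between cartridge_a and the fingers above 1 N and contact force between cartridge_a and stand below 0.05 N and contact force between cartridge_a and reader below 0.05 N and contact force between cartridge_a and cartridge_b below 0.05 N and linear speed of cartridge_a below 0.05 m/s) and (distance between cartridge_b and socket_right below 0.012 m and angle between cartridge_b's own z axis and vertical below 0.12 rad)) or ((height (world z) of cartridge_b above 0.045 m and contact force between cartridge_b and the fingers above 1 N and contact force between cartridge_b and stand below 0.05 N and contact force between cartridge_b and reader below 0.05 N and contact force between cartridge_b and cartridge_a below 0.05 N and linear speed of cartridge_b below 0.05 m/s) and (distance between cartridge_a and socket_right below 0.012 m and angle between cartridge_a's own z axis and vertical below 0.12 rad)))), for 0.3 s.
2. with the first back in the left socket, the other cartridge is held still and clear of the stand ((((height (world z) of cartridge_a above 0.045 m and contact force between cartridge_a and the fingers above 1 N and contact force between cartridge_a and stand below 0.05 N and contact force between cartridge_a and reader below 0.05 N and contact force between cartridge_a and cartridge_b below 0.05 N and linear speed of cartridge_a below 0.05 m/s) and (distance between cartridge_b and socket_left below 0.012 m and angle between cartridge_b's own z axis and vertical below 0.12 rad)) or ((height (world z) of cartridge_b above 0.045 m and contact force between cartridge_b and the fingers above 1 N and contact force between cartridge_b and stand below 0.05 N and contact force between cartridge_b and reader below 0.05 N and contact force between cartridge_b and cartridge_a below 0.05 N and linear speed of cartridge_b below 0.05 m/s) and (distance between cartridge_a and socket_left below 0.012 m and angle between cartridge_a's own z axis and vertical below 0.12 rad)))), for 0.3 s.
At the end, for the whole second after the job is handed in: Heavier cartridge in the fingers, at rest, upright within 0.2 rad, underside within 25 mm (level) of the window centre and 8 to 90 mm above it, touching neither reader, stand nor the other; lighter one (under 3.35 N on the stand) let go, upright in a socket (within 12 mm of its floor centre) ((((height (world z) of cartridge_a above 0.045 m and contact force between cartridge_a and the fingers above 1 N and contact force between cartridge_a and stand below 0.05 N and contact force between cartridge_a and reader below 0.05 N and contact force between cartridge_a and cartridge_b below 0.05 N and linear speed of cartridge_a below 0.05 m/s) and linear speed of cartridge_a below 0.03 m/s and horizontal distance between cartridge_a and window below 0.025 m and z of cartridge_a in the frame of window between 0.008 and 0.09 m and angle between cartridge_a's own z axis and vertical below 0.2 rad and ((distance between cartridge_b and socket_left below 0.012 m and angle between cartridge_b's own z axis and vertical below 0.12 rad) or (distance between cartridge_b and socket_right below 0.012 m and angle between cartridge_b's own z axis and vertical below 0.12 rad)) and contact force between cartridge_b and the fingers below 0.05 N and linear speed of cartridge_b below 0.02 m/s and contact force between cartridge_b and stand below 3.35 N) or ((height (world z) of cartridge_b above 0.045 m and contact force between cartridge_b and the fingers above 1 N and contact force between cartridge_b and stand below 0.05 N and contact force between cartridge_b and reader below 0.05 N and contact force between cartridge_b and cartridge_a below 0.05 N and linear speed of cartridge_b below 0.05 m/s) and linear speed of cartridge_b below 0.03 m/s and horizontal distance between cartridge_b and window below 0.025 m and z of cartridge_b in the frame of window between 0.008 and 0.09 m and angle between cartridge_b's own z axis and vertical below 0.2 rad and ((distance between cartridge_a and socket_left below 0.012 m and angle between cartridge_a's own z axis and vertical below 0.12 rad) or (distance between cartridge_a and socket_right below 0.012 m and angle between cartridge_a's own z axis and vertical below 0.12 rad)) and contact force between cartridge_a and the fingers below 0.05 N and linear speed of cartridge_a below 0.02 m/s and contact force between cartridge_a and stand below 3.35 N))); the arm keeps its last pose, push and grip.
It fails at once if a cartridge was tipped by more than 35 degrees (angle between any of cartridge_a, cartridge_b's own z axis and vertical above 0.61 rad).
It fails at once if a bystander was moved by more than 30 mm (distance of any of jar, beaker, wrench, tipbox, mouse from where it was at the start of the episode above 0.03 m).
It also fails if it takes over 61 s, if anything falls off the work surface, if the arm or the gripper's body presses on something with over 40 N, if the wrist force passes 120 N, or if a joint passes its speed limit or range.

## Working session

There is one attempt and no reset: what is moved stays moved. The work goes in short steps, Python scripts to look and compute and a tool call to move; the robot and the scene stay as the last step left them, time stands still between calls to the robot, and variables do not carry over. Pictures are saved under pics/ and viewed, and the job is handed in when it is done.

Besides the shell and the picture viewer there is one more tool, called after "Emit:" as name(argument=value, ...) on one line, values as JSON. step_arm: Moves the arm, as the interface text tells. Its arguments: {"type":"object","properties":{"deltas":{"type":"string"}},"required":["deltas"]}

```bash
ls; mkdir -p pics; python3 - <<'E'
from plant import manip
import cv2,numpy as np
s=manip.read_state();print(s)
print(manip.hold_point_z)
for n in("scene","top"):
    p,d=manip.capture(n);cv2.imwrite(f"pics/{n}0.png",p);np.save(f"{n}0.npy",d)
    c=manip.calibration(n);print(n,c)
print(manip.calibration("wrist"))
E
```

```text
pics
{'clock': 0.0, 'joint_pos': array([ 1.26827773,  0.31172235,  0.01395716,  1.51305234, -0.00438865,
        1.31919112, -0.02721447]), 'dq': array([ 1.32628878e-03,  1.73790696e-03,  1.13025590e-03, -9.53792470e-05,
        1.16799523e-04,  2.79855345e-04, -1.14725023e-03]), 'joint_torque': array([-2.57573026e-05, -3.79914236e+01,  1.46117220e-01, -2.30585271e+01,
        1.23554334e-02,  1.36144512e-02,  3.48029616e-06]), 'position': array([ 0.14166781, -0.53069131,  0.23022472]), 'orientation': array([-3.13925206e+00,  9.63402630e-05,  2.60917044e-01]), 'force': array([-0.07873197, -0.57986026, -0.43580576]), 'wrist_torque': array([ 0.01074049, -0.04876643, -0.0085177 ]), 'grip_width': 1.0024286621112355}
0.0187
scene {'fx': 485.35367929253056, 'fy': 485.35367929253056, 'cx': 317.4872962167312, 'cy': 239.05293325252916, 'R': array([[-4.79619183e-01,  8.77476408e-01,  7.69367814e-04],
       [ 7.04822809e-01,  3.85770554e-01, -5.95319988e-01],
       [-5.22676044e-01, -2.84984618e-01, -8.03488345e-01]]), 't': array([ 0.27308794, -0.36738491,  1.57563218])}
top {'fx': 585.1150881579736, 'fy': 585.1150881579736, 'cx': 333.4575731211647, 'cy': 240.10885556154534, 'R': array([[ 5.86666817e-04, -9.99998612e-01,  1.55966675e-03],
       [-9.85538541e-01, -8.42468411e-04, -1.69449328e-01],
       [ 1.69450407e-01, -1.43770140e-03, -9.85537667e-01]]), 't': array([-0.01896485,  0.54275028,  1.48135086])}
{'fx': 346.5788787869354, 'fy': 346.5788787869354, 'cx': 321.2240653452235, 'cy': 239.44310301644933, 'tool_from_camera': array([[-2.33585368e-04, -9.49999323e-01, -3.12251873e-01,
         8.00794297e-02],
       [ 9.99999971e-01, -2.03579183e-04, -1.28695066e-04,
        -5.34289406e-04],
       [ 5.86922442e-05, -3.12251894e-01,  9.49999343e-01,
        -1.42637867e-01],
       [ 0.00000000e+00,  0.00000000e+00,  0.00000000e+00,
         1.00000000e+00]])}
```

View pics/scene0.png

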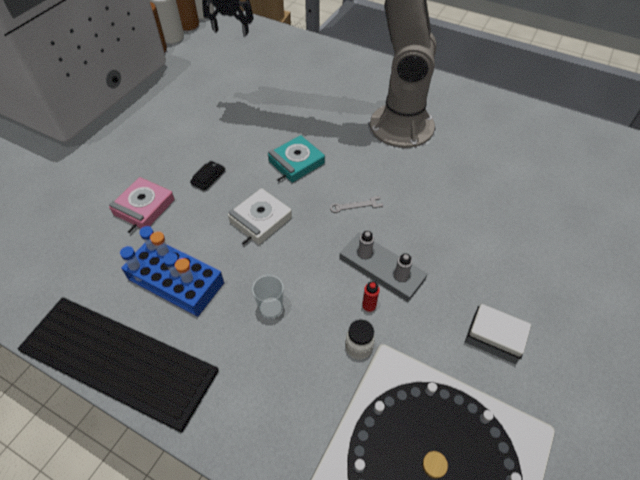

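View pics/top0.png

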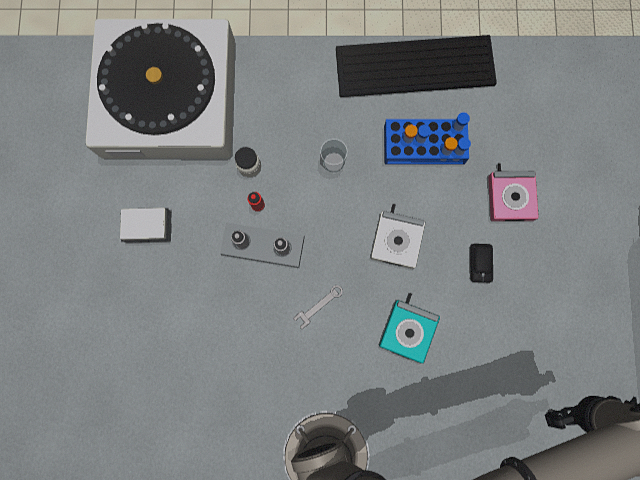

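The overview shows the stand at top px (262,245), with cartridges at (239,239) (left) and (281,246) (right). The white reader's window is at (398,240), and the red decoy at (256,201). Next I'll measure these.

```bash
cat > h.py <<'E'
import numpy as np,cv2
from plant import manip
def ray(n,u,v,z):
    c=manip.calibration(n);R=c["R"];t=c["t"]
    d=R.T@np.array([(u-c["cx"])/c["fx"],(v-c["cy"])/c["fy"],1]);o=-R.T@t
    return o+d*(z-o[2])/d[2]
def cloud(n,d):
    c=manip.calibration(n);v,u=np.mgrid[:480,:640]
    P=np.stack([(u-c["cx"])/c["fx"]*d,(v-c["cy"])/c["fy"]*d,d],-1)
    return (P-c["t"])@c["R"]
E
python3 - <<'E'
from h import *
for n,box in(("top",(205,180,230,95)),("scene",(220,180,220,130))):
    p=cv2.imread(f"pics/{n}0.png");x,y,w,h=box
    cv2.imwrite(f"pics/{n}z.png",cv2.resize(p[y:y+h,x:x+w],None,fx=3.4,fy=3.4,interpolation=cv2.INTER_CUBIC))
P=cloud("top",np.load("top0.npy"));p=cv2.imread("pics/top0.png")
sub=np.zeros(P.shape[:2],bool);sub[180:290,190:450]=1
# stand top
m=sub&(abs(P[...,2]-.028)<.006);m[:,320:]=0;m[:215]=0
r=cv2.minAreaRect(np.float32(P[m][:,:2]));print("stand",m.sum(),P[m].mean(0),r)
for u0 in(239,281):
    m=sub&(P[...,2]>.075);m[:,:u0-18]=0;m[:,u0+18:]=0;m[:220]=0
    print("cart",m.sum(),P[m].mean(0),P[m].max(0),P[m].min(0))
m=sub&(abs(P[...,2]-.038)<.006);m[:,:360]=0
r=cv2.minAreaRect(np.float32(P[m][:,:2]));print("reader",m.sum(),P[m].mean(0),r)
print(P[240,398],ray("top",398,240,.04),ray("scene",261,210,.04))
for a in((239,236),(281,243)):print(ray("top",*a,.105))
E
```

```text
stand 1923 [0.53211966 0.16932757 0.0278198 ] ((0.5342584848403931, 0.17111340165138245), (0.21072693169116974, 0.08601928502321243), 80.56425476074219)
cart 172 [0.53052145 0.21302233 0.15380773] [0.55923182 0.24266617 1.55192532] [ 0.28389694 -0.01637784  0.07527385]
cart 169 [0.51195812 0.1089654  0.1639174 ] [0.54287934 0.13274894 1.55192532] [ 0.28389694 -0.01637784  0.07540096]
reader 1813 [ 0.54082379 -0.18704886  0.0381185 ] ((0.545703649520874, -0.18803325295448303), (0.11961504071950912, 0.1310180276632309), 76.76172637939453)
[ 0.54442995 -0.18793603  0.03917123] [ 0.54428722 -0.18784204  0.04      ] [ 0.54590084 -0.18680843  0.04      ]
[0.54294527 0.2187545  0.105     ]
[0.52521101 0.11300225 0.105     ]
```

View pics/topz.png

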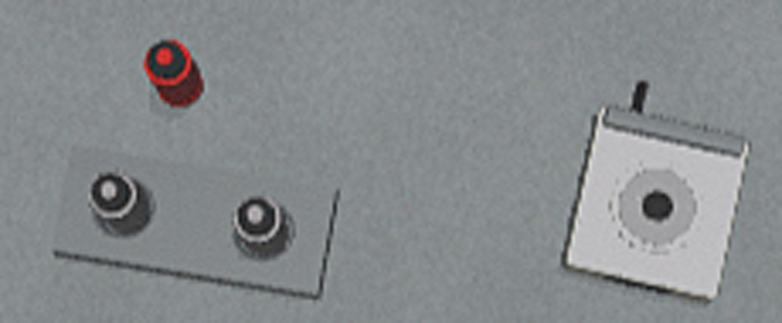

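View pics/scenez.png

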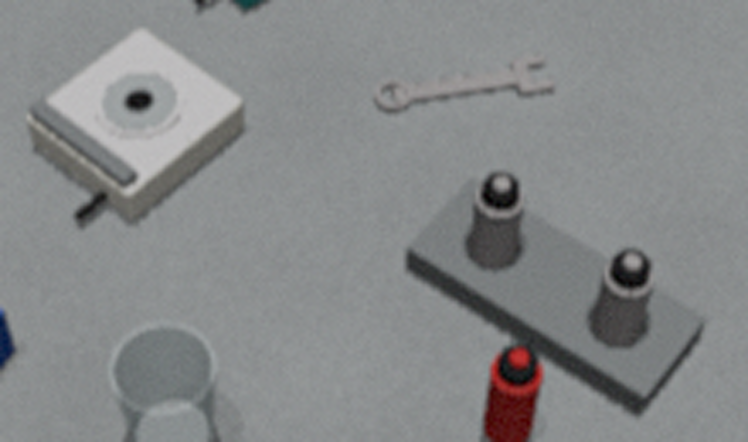

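```bash
python3 - <<'E'
from h import *
def z(n,x,y):
    bx=(205,180) if n=="top" else (220,180)
    return (x+.5)/3.4-.5+bx[0],(y+.5)/3.4-.5+bx[1]
for l,a,b in(("L",(109,190),(631.5,263)),("R",(256.5,216),(501.5,184))):
    print(l,ray("top",*z("top",*a),.104),ray("scene",*z("scene",*b),.104))
print("W",ray("top",*z("top",657,206),.04),ray("scene",*z("scene",139,100),.04))
R,t=0,0
from scipy.spatial.transform import Rotation as Ro
s=manip.read_state();R=Ro.from_euler("xyz",s["orientation"]);print(R.as_matrix().round(3))
E
```

```text
L [0.54432098 0.22471569 0.104     ] [0.54677653 0.2233681  0.104     ]
R [0.5249271  0.11537123 0.104     ] [0.52776788 0.11514994 0.104     ]
W [ 0.54366087 -0.18752215  0.04      ] [ 0.54371214 -0.18971768  0.04      ]
[[ 0.966  0.258 -0.001]
 [ 0.258 -0.966  0.002]
 [-0.    -0.002 -1.   ]]
```

```bash
cat >> h.py <<'E'
from scipy.spatial.transform import Rotation as Ro
def go(x,y,z,yaw=-.171):
    s=manip.read_state();R=Ro.from_euler("xyz",s["orientation"])
    T=Ro.from_euler("xyz",[np.pi,0,yaw])
    d=R.inv().apply(np.array([x,y,z])-s["position"])*1e3
    r=(R.inv()*T).as_rotvec(degrees=True)
    print("clock %.2f"%s["clock"],"pos",s["position"].round(4),"F",s["force"].round(2),"w",round(s["grip_width"],3),"q",s["joint_pos"].round(2))
    print("delta",d.round(1),r.round(2))
E
python3 -c "
from h import *
go(.46,-.2,.23)"
```

```text
clock 0.10 pos [ 0.1417 -0.5308  0.2303] F [-0.01  1.03 -0.26] w 1.001 q [ 1.27  0.31  0.01  1.51 -0.    1.32 -0.03]
delta [ 392.9 -237.5    0.8] [-0.12  0.03 24.74]
```

Emit:
step_arm(deltas="85 25 -15 0 0 0 3; 85 55 -33 0 0 0 8; 85 85 -51 0 0 0 13; 85 115 -70 0 0 0 18; 85 145 -88 0 0 0 24.7")

```text
clock: 0.52
position: [0.2594, -0.4078, 0.2308]
orientation: [-3.141, 0.001, -0.172]
force: [1.0, 0.2, -0.3]
grip_width: 1.001
```

```bash
python3 -c "
from h import *
go(.53,.0,.23);go(.5447,.2243,.23)"
```

```text
clock 0.52 pos [ 0.2594 -0.4078  0.2308] F [ 0.96  0.18 -0.29] w 1.001 q [ 1.    0.18 -0.04  1.68  0.01  1.28 -0.78]
delta [ 196.9 -448.1    1.2] [-0.06  0.03 -0.04]
clock 0.52 pos [ 0.2594 -0.4078  0.2308] F [ 0.96  0.18 -0.29] w 1.001 q [ 1.    0.18 -0.04  1.68  0.01  1.28 -0.78]
delta [ 173.1 -671.6    1.4] [-0.06  0.03 -0.04]
```

Emit:
step_arm(deltas="85 16 -35 0 0 0 0; 85 32 -71 0 0 0 0; 85 48 -107 0 0 0 0; 85 64 -143 0 0 0 0; 85 80 -179 0 0 0 0")

```text
clock: 0.93
position: [0.3676, -0.2446, 0.231]
orientation: [3.142, 0.001, -0.167]
force: [1.0, -0.2, 0.2]
grip_width: 0.995
```

Emit:
step_arm(deltas="85 15 -36 0 0 0 0; 85 30 -72 0 0 0 0; 85 45 -108 0 0 0 0; 85 60 -144 0 0 0 0; 85 75 -180 0 0 0 0")

```text
clock: 1.35
position: [0.4714, -0.0798, 0.231]
orientation: [3.141, 0.0, -0.167]
force: [0.7, 0.1, -0.1]
grip_width: 0.993
```

```bash
python3 -c "
from h import *
go(.5447,.2243,.23)"
```

```text
clock 1.35 pos [ 0.4714 -0.0798  0.231 ] F [ 0.65  0.14 -0.14] w 0.993 q [ 0.46  0.19 -0.38  1.69  0.07  1.28 -1.68]
delta [  21.7 -312.     0.9] [0.02 0.03 0.22]
```

Emit:
step_arm(deltas="85 3 -34 0 0 0 0; 85 6 -68 0 0 0 0; 85 9 -102 0 0 0 0; 85 12 -136 0 0 0 0; 85 14 -170 0 0 0 0")

```text
clock: 1.77
position: [0.5131, 0.0852, 0.2308]
orientation: [3.141, 0.001, -0.167]
force: [0.2, -0.2, 0.5]
grip_width: 0.996
```

Emit:
step_arm(deltas="85 3 -34 0 0 0 0; 85 6 -68 0 0 0 0; 85 8 -100 0 0 0 0; 85 8 -120 0 0 0 0; 85 8 -120 0 0 0 0")

```text
clock: 2.18
position: [0.5393, 0.2078, 0.2305]
orientation: [-3.137, 0.003, -0.158]
force: [-0.6, 1.3, -0.1]
grip_width: 0.992
```

```bash
python3 - <<'E'
from h import *
go(.5447,.2243,.23)
s=manip.read_state();p,d=manip.capture("wrist");cv2.imwrite("pics/w1.png",p)
E
```

```text
clock 2.18 pos [0.5393 0.2078 0.2305] F [-0.63  1.31 -0.08] w 0.992 q [-0.03  0.42 -0.52  1.42  0.2   1.36 -2.29]
delta [  2.7 -17.1   0.5] [-0.26  0.17  0.75]
```

View pics/w1.png

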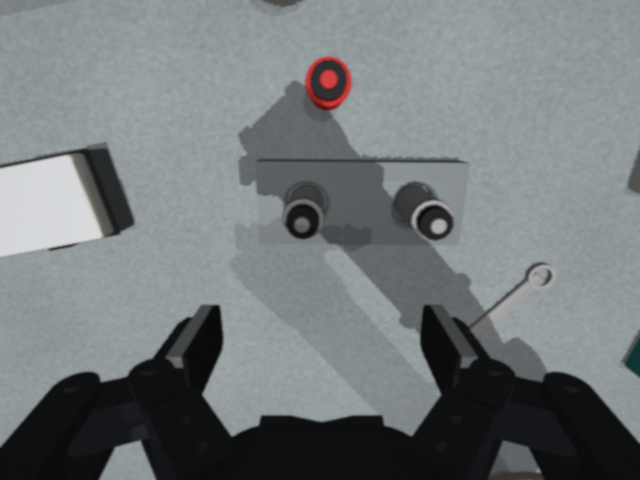

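The wrist view shows the left nipple at (302,225), the right at (438,227), and the red decoy at (329,80). I'll cross-check these positions.

```bash
cat >> h.py <<'E'
def wray(u,v,z,s):
    c=manip.calibration("wrist");T=c["tool_from_camera"];R=Ro.from_euler("xyz",s["orientation"]).as_matrix()
    d=R@T[:3,:3]@np.array([(u-c["cx"])/c["fx"],(v-c["cy"])/c["fy"],1]);o=R@T[:3,3]+s["position"]
    return (o+d*(z-o[2])/d[2]).round(4)
E
python3 - <<'E'
from h import *
s=manip.read_state();print(s["position"],s["orientation"],s["dq"].round(3))
print(wray(302,225,.105,s),wray(438,227,.105,s),wray(329,80,.097,s))
go(.5447,.2243,.23)
E
```

```text
[0.53977062 0.20424198 0.23044588] [-3.14041185e+00  2.32942269e-03 -1.61046274e-01] [ 0.05  -0.024  0.049  0.022  0.028  0.012  0.01 ]
[0.546  0.2195 0.105 ] [0.5268 0.1118 0.105 ] [0.6485 0.1815 0.097 ]
clock 2.23 pos [0.5398 0.2042 0.2304] F [-0.89 -0.67 -0.4 ] w 0.995 q [-0.03  0.42 -0.52  1.42  0.21  1.36 -2.29]
delta [  1.7 -20.6   0.5] [-0.07  0.13  0.57]
```

Emit:
step_arm(deltas="85 1.5 -19.5 0 0 0 0.5; 85 1.5 -19.5 25 0 0 0.5; 85 1.5 -19.5 60 0 0 0.5; 85 1.5 -19.5 85 0 0 0.5; 85 1.5 -19.5 85 0 0 0.5")

```text
clock: 2.65
position: [0.5419, 0.215, 0.1399]
orientation: [3.132, 0.01, -0.178]
force: [-1.2, -0.9, -1.2]
grip_width: 0.996
```

```bash
python3 - <<'E'
from h import *
go(.545,.224,.049)
s=manip.read_state();p,d=manip.capture("wrist");cv2.imwrite("pics/w2.png",p)
go(.545,.224,.049)
E
```

```text
clock 2.65 pos [0.5419 0.215  0.1399] F [-1.18 -0.86 -1.2 ] w 0.996 q [-0.06  0.5  -0.5   1.53  0.25  1.19 -2.36]
delta [  2.4 -10.3  90.8] [ 0.52  0.59 -0.4 ]
clock 2.70 pos [0.5437 0.2163 0.1431] F [ 0.2  -0.54  0.05] w 0.995 q [-0.06  0.5  -0.5   1.52  0.25  1.19 -2.36]
delta [ 0.5 -8.4 94.1] [ 0.33  0.35 -0.4 ]
```

View pics/w2.png

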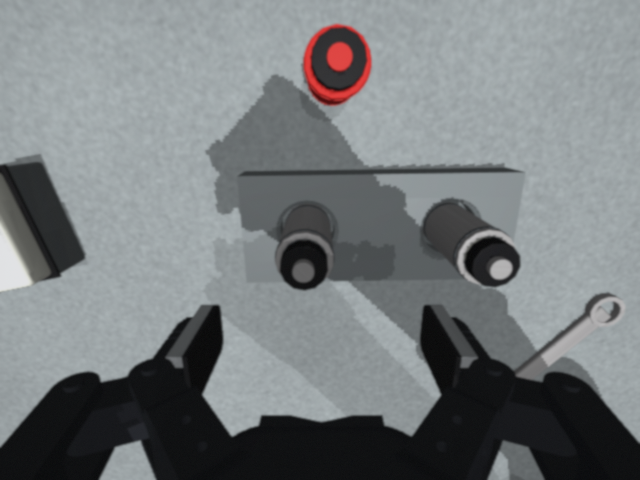

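Emit:
step_arm(deltas="85 0 0 0 0 0 0; 85 0 0 0 0 0 0; 85 0 0 0 0 0 0; 85 0 0 0 0 0 0; 85 0 0 0 0 0 0")

```text
clock: 3.12
position: [0.5464, 0.2202, 0.1476]
orientation: [-3.14, -0.002, -0.176]
force: [-0.8, -0.0, 1.0]
grip_width: 0.989
```

```bash
python3 - <<'E'
from h import *
go(.545,.224,.049)
s=manip.read_state();p,d=manip.capture("wrist");cv2.imwrite("pics/w3.png",p)
x0,y0=250,220;g=p[220:310,250:360]
print(s["orientation"])
cv2.imwrite("pics/w3z.png",cv2.resize(g,None,fx=6,fy=6,interpolation=cv2.INTER_CUBIC))
E
```

```text
clock 3.12 pos [0.5464 0.2202 0.1476] F [-0.84 -0.01  0.95] w 0.989 q [-0.06  0.5  -0.5   1.52  0.25  1.19 -2.36]
delta [-2.2 -3.4 98.6] [-0.07 -0.12 -0.27]
[-3.14043753e+00 -2.06380785e-03 -1.75701311e-01]
```

View pics/w3z.png

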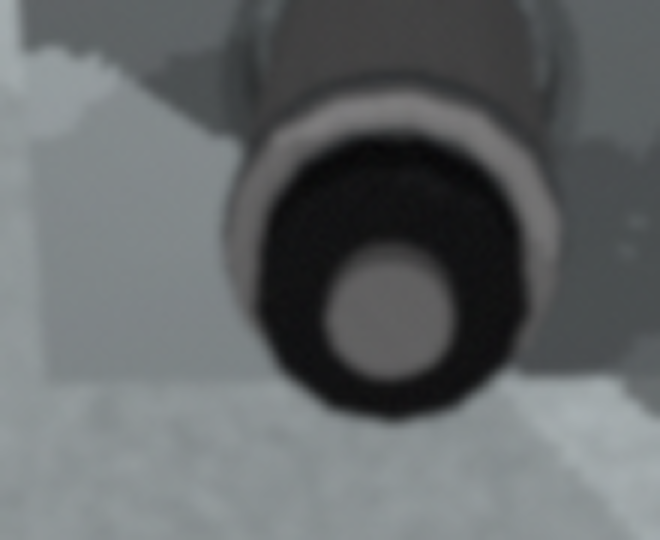

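```bash
python3 - <<'E'
from h import *
s=manip.read_state();print(s["position"],wray(315.1,272.9,.105,s))
go(.5465,.222,.049)
E
```

```text
[0.54615468 0.22004778 0.14724771] [0.5456 0.2243 0.105 ]
clock 3.17 pos [0.5462 0.22   0.1472] F [-0.18 -0.31  0.53] w 0.997 q [-0.06  0.5  -0.5   1.52  0.25  1.19 -2.36]
delta [-0.1 -1.9 98.2] [-0.04 -0.09 -0.27]
```

Emit:
step_arm(deltas="85 -1 -3.5 25 0 0 -0.3; 85 -1 -3.5 50 0 0 -0.3; 85 -1 -3.5 75 0 0 -0.3; 85 -1 -3.5 97 0 0 -0.3; 85 -1 -3.5 97 0 0 -0.3")

```text
clock: 3.58
position: [0.5418, 0.2213, 0.0447]
orientation: [3.136, 0.008, -0.17]
force: [-1.1, 0.4, 0.1]
grip_width: 0.992
```

Emit:
step_arm(deltas="85 0 0 0 0 0 0; 85 0 0 0 0 0 0; 85 0 0 0 0 0 0; 85 0 0 0 0 0 0; 85 0 0 0 0 0 0")

```text
clock: 4.0
position: [0.5463, 0.2239, 0.0508]
orientation: [-3.14, -0.002, -0.171]
force: [0.7, -0.9, 0.4]
grip_width: 0.995
```

```bash
python3 - <<'E'
from h import *
go(.5455,.2240,.049)
s=manip.read_state();p,d=manip.capture("wrist");cv2.imwrite("pics/w4.png",p)
E
```

```text
clock 4.00 pos [0.5463 0.2239 0.0508] F [ 0.69 -0.85  0.37] w 0.995 q [-0.09  0.6  -0.47  1.62  0.31  1.   -2.4 ]
delta [-0.8  0.1  1.8] [-0.08 -0.13  0.03]
```

View pics/w4.png

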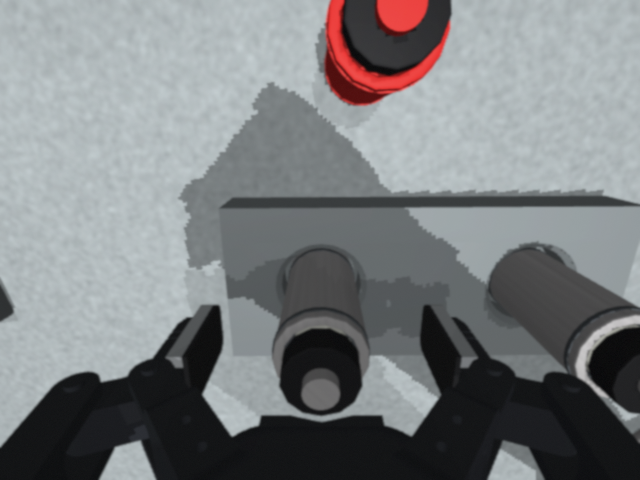

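The left cartridge is centred between the pads (px 320,390), so I'll close on it.

Emit:
step_arm(deltas="10 0 0 0 0 0 0; 10 0 0 0 0 0 0; 10 0 0 0 0 0 0; 10 0 0 0 0 0 0; 10 0 0 0 0 0 0")

```text
clock: 4.47
position: [0.5454, 0.2239, 0.0495]
orientation: [-3.141, -0.0, -0.17]
force: [-0.2, 0.9, 0.5]
grip_width: 0.397
```

Emit:
step_arm(deltas="10 0 0 0 0 0 0; 10 0 0 0 0 0 0; 10 0 0 0 0 0 0; 10 0 0 0 0 0 0; 10 0 0 0 0 0 0")

```text
clock: 4.88
position: [0.5454, 0.2239, 0.0495]
orientation: [-3.141, -0.0, -0.17]
force: [-0.5, 1.5, 1.6]
grip_width: 0.399
```

```bash
python3 - <<'E'
from h import *
go(.5463,.2239,.11)
E
```

```text
clock 4.88 pos [0.5454 0.2239 0.0495] F [-0.53  1.52  1.6 ] w 0.399 q [-0.09  0.6  -0.47  1.62  0.31  1.   -2.4 ]
delta [  0.9  -0.2 -60.5] [-0.04 -0.02  0.05]
```

Emit:
step_arm(deltas="10 0 0 -8 0 0 0; 10 0 0 -20 0 0 0; 10 0 0 -34 0 0 0; 10 0 0 -48 0 0 0; 10 0 0 -58 0 0 0")

```text
clock: 5.3
position: [0.5451, 0.2228, 0.1083]
orientation: [3.141, 0.0, -0.171]
force: [0.1, 1.1, -4.3]
grip_width: 0.393
```

Emit:
step_arm(deltas="10 0 0 0 0 0 0; 10 0 0 0 0 0 0; 10 0 0 0 0 0 0; 10 0 0 0 0 0 0; 10 0 0 0 0 0 0")

```text
clock: 5.72
position: [0.5445, 0.2229, 0.1061]
orientation: [3.14, 0.002, -0.17]
force: [0.8, 0.3, -6.3]
grip_width: 0.397
```

```bash
python3 - <<'E'
from h import *
F=[]
for i in range(8):
    s=manip.read_state();F.append(s["force"]);p,d=manip.capture("scene")
print(np.mean(F,0),np.std(F,0));cv2.imwrite("pics/s5.png",p[170:330,300:480].repeat(3,0).repeat(3,1))
go(.5463,.2239,.049)
print(s["joint_torque"].round(2))
E
```

```text
[ 4.41822895e-04  2.65253966e-01 -5.64433617e+00] [0.71391749 0.69772606 0.58248663]
clock 6.12 pos [0.5453 0.2235 0.1072] F [-0.04  0.09 -5.31] w 0.4 q [-0.08  0.54 -0.5   1.56  0.27  1.11 -2.37]
delta [ 0.9 -0.6 58.2] [0.   0.   0.03]
[ 0.000e+00 -4.609e+01 -6.260e+00 -2.257e+01  1.000e-02  0.000e+00
 -0.000e+00]
```

View pics/s5.png

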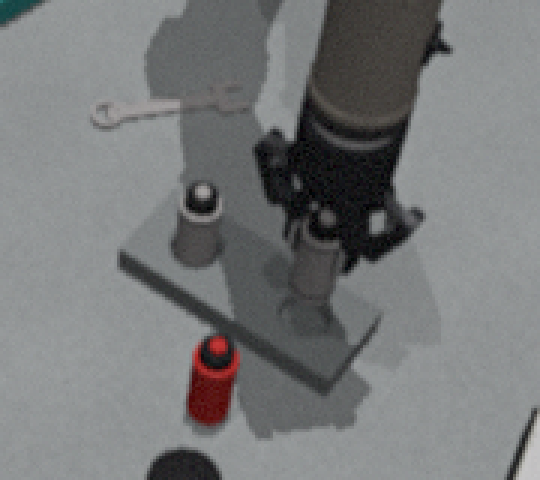

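Emit:
step_arm(deltas="10 0 0 0 0 0 0; 10 0 0 0 0 0 0; 10 0 0 0 0 0 0; 10 0 0 0 0 0 0; 10 0 0 0 0 0 0")

```text
clock: 6.53
position: [0.5453, 0.2234, 0.1073]
orientation: [3.142, -0.0, -0.17]
force: [0.2, -0.5, -5.5]
grip_width: 0.394
```

```bash
python3 - <<'E'
from h import *
F=[]
for i in range(8):
    s=manip.read_state();F.append(s["force"]);p,d=manip.capture("scene")
print(np.mean(F,0),np.std(F,0))
go(.5463,.2239,.049)
E
```

```text
[-0.16858845 -0.02474057 -5.55468491] [0.45395294 0.2497745  0.4095989 ]
clock 6.93 pos [0.5453 0.2235 0.1073] F [ 0.49  0.38 -5.27] w 0.393 q [-0.08  0.54 -0.5   1.56  0.27  1.11 -2.37]
delta [ 0.9 -0.6 58.3] [-0.   -0.    0.04]
```

The picture shows the left cartridge raised clear of its socket and upright, with the right one standing. The measured weight is about 5.5 N, which looks like the heavy one. I'll put it back.

Emit:
step_arm(deltas="10 0 0 12 0 0 0; 10 0 0 26 0 0 0; 10 0 0 40 0 0 0; 10 0 0 52 0 0 0; 10 0 0 57 0 0 0")

```text
clock: 7.35
position: [0.5441, 0.2228, 0.0494]
orientation: [3.139, 0.003, -0.17]
force: [-8.2, -4.5, 21.2]
grip_width: 0.395
```

Emit:
step_arm(deltas="10 0 0 0 0 0 0; 10 0 0 0 0 0 0; 10 0 0 0 0 0 0; 10 0 0 0 0 0 0; 10 0 0 0 0 0 0")

```text
clock: 7.77
position: [0.5454, 0.2235, 0.0502]
orientation: [-3.142, -0.0, -0.17]
force: [0.7, 0.1, -4.8]
grip_width: 0.397
```

```bash
python3 - <<'E'
from h import *
go(.5454,.2239,.0495)
E
```

```text
clock 7.77 pos [0.5454 0.2235 0.0502] F [ 0.7   0.14 -4.83] w 0.397 q [-0.09  0.6  -0.47  1.62  0.31  1.   -2.4 ]
delta [-0.1 -0.4  0.7] [-0.   -0.01  0.03]
```

Within 0.7 mm of the floor. I'll lower 1 mm, then release.

Emit:
step_arm(deltas="10 0 0 1 0 0 0; 10 0 0 1 0 0 0; 10 0 0 1 0 0 0; 85 0 0 1 0 0 0; 85 0 0 1 0 0 0")

```text
clock: 8.18
position: [0.5463, 0.2241, 0.0504]
orientation: [-3.14, -0.002, -0.17]
force: [0.2, 0.6, -0.4]
grip_width: 0.666
```

Emit:
step_arm(deltas="85 0 0 0 0 0 0; 85 0 0 0 0 0 0; 85 0 0 0 0 0 0; 85 0 0 -10 0 0 0; 85 0 0 -30 0 0 0")

```text
clock: 8.6
position: [0.5433, 0.2223, 0.0776]
orientation: [3.138, 0.005, -0.17]
force: [0.3, -0.4, 1.0]
grip_width: 0.994
```

Emit:
step_arm(deltas="85 0 0 -25 0 0 0; 85 0 0 -50 0 0 0; 85 0 0 -65 0 0 0; 85 0 0 -65 0 0 0; 85 0 0 -65 0 0 0")

```text
clock: 9.02
position: [0.5461, 0.224, 0.1459]
orientation: [-3.14, -0.003, -0.17]
force: [-0.7, -0.9, -1.0]
grip_width: 0.994
```

```bash
python3 - <<'E'
from h import *
go(.5265,.1155,.1455)
p,d=manip.capture("wrist");cv2.imwrite("pics/w6.png",p)
E
```

```text
clock 9.02 pos [0.5461 0.224  0.1459] F [-0.72 -0.92 -1.  ] w 0.994 q [-0.07  0.5  -0.51  1.51  0.25  1.19 -2.36]
delta [ -0.9 110.2   0.2] [-0.09 -0.15  0.03]
```

View pics/w6.png

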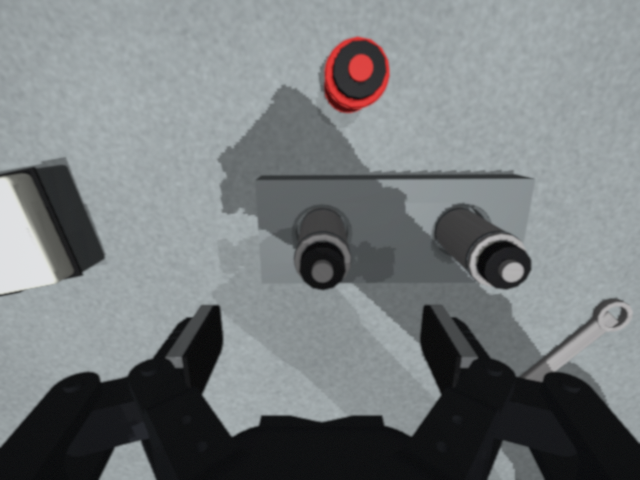

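The left cartridge is standing upright in its socket (nipple at 322,271), and the right nipple is at (513,272). Moving over to the right one.

Emit:
step_arm(deltas="85 0 25 0 0 0 0; 85 0 55 0 0 0 0; 85 0 85 0 0 0 0; 85 -1 109 0 0 0 0; 85 -1 109 0 0 0 0")

```text
clock: 9.48
position: [0.5243, 0.1079, 0.142]
orientation: [3.134, 0.004, -0.179]
force: [-0.5, -1.7, -0.2]
grip_width: 1.0
```

Emit:
step_arm(deltas="85 0 0 0 0 0 0; 85 0 0 0 0 0 0; 85 0 0 0 0 0 0; 85 0 0 0 0 0 0; 85 0 0 0 0 0 0")

```text
clock: 9.9
position: [0.5257, 0.1176, 0.1441]
orientation: [-3.141, 0.0, -0.168]
force: [0.5, -0.6, -0.3]
grip_width: 0.994
```

```bash
python3 - <<'E'
from h import *
s=manip.read_state()
p,d=manip.capture("wrist");cv2.imwrite("pics/w7.png",p)
np.save("s7.npy",np.r_[s["position"],s["orientation"]])
cv2.imwrite("pics/w7z.png",cv2.resize(p[220:310,265:375],None,fx=6,fy=6,interpolation=cv2.INTER_CUBIC))
go(.5265,.1155,.0495)
E
```

```text
clock 9.95 pos [0.5257 0.1173 0.1442] F [-0.36 -1.11  0.82] w 0.994 q [ 0.13  0.4  -0.5   1.66  0.21  1.14 -2.17]
delta [ 1.1  1.7 94.7] [-0.02  0.02  0.14]
```

View pics/w7z.png

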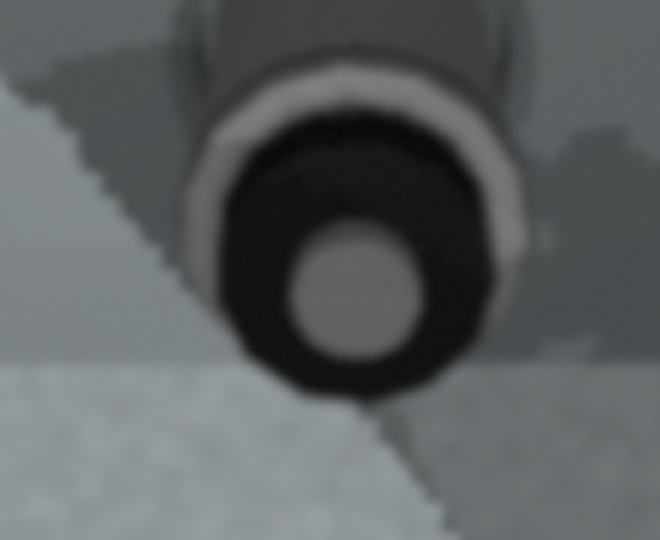

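```bash
python3 - <<'E'
from h import *
s=np.load("s7.npy");s=dict(position=s[:3],orientation=s[3:])
t=wray(356/6+265,291/6+220,.105,s);print(t)
go(t[0],t[1],.0495)
E
```

```text
[0.5281 0.1159 0.105 ]
clock 9.95 pos [0.5257 0.1173 0.1442] F [-0.36 -1.11  0.82] w 0.994 q [ 0.13  0.4  -0.5   1.66  0.21  1.14 -2.17]
delta [ 2.6  1.  94.7] [-0.02  0.02  0.14]
```

Emit:
step_arm(deltas="85 1.5 1 25 0 0 0; 85 1.5 1 50 0 0 0; 85 1.5 1 75 0 0 0; 85 1.5 1 94 0 0 0; 85 1.5 1 94 0 0 0")

```text
clock: 10.37
position: [0.5235, 0.1142, 0.0462]
orientation: [3.138, 0.008, -0.17]
force: [-1.0, -0.3, -0.1]
grip_width: 0.996
```

Emit:
step_arm(deltas="85 0 0 0 0 0 0; 85 0 0 0 0 0 0; 85 0 0 0 0 0 0; 10 0 0 0 0 0 0; 10 0 0 0 0 0 0")

```text
clock: 10.78
position: [0.5281, 0.1152, 0.0515]
orientation: [-3.141, -0.002, -0.171]
force: [0.3, -0.3, 0.2]
grip_width: 0.742
```

Emit:
step_arm(deltas="10 0 0 0 0 0 0; 10 0 0 0 0 0 0; 10 0 0 0 0 0 0; 10 0 0 0 0 0 0; 10 0 0 0 0 0 0")

```text
clock: 11.2
position: [0.5275, 0.1152, 0.0509]
orientation: [-3.141, -0.001, -0.17]
force: [-0.3, 0.0, 4.4]
grip_width: 0.397
```

```bash
python3 - <<'E'
from h import *
p,d=manip.capture("wrist");cv2.imwrite("pics/w8.png",p)
go(.5273,.1155,.0495)
E
```

```text
clock 11.25 pos [0.5276 0.1153 0.0509] F [0.16 0.23 4.34] w 0.398 q [ 0.1   0.51 -0.47  1.76  0.28  0.94 -2.22]
delta [-0.3 -0.2  1.4] [-0.02 -0.05  0.04]
```

View pics/w8.png

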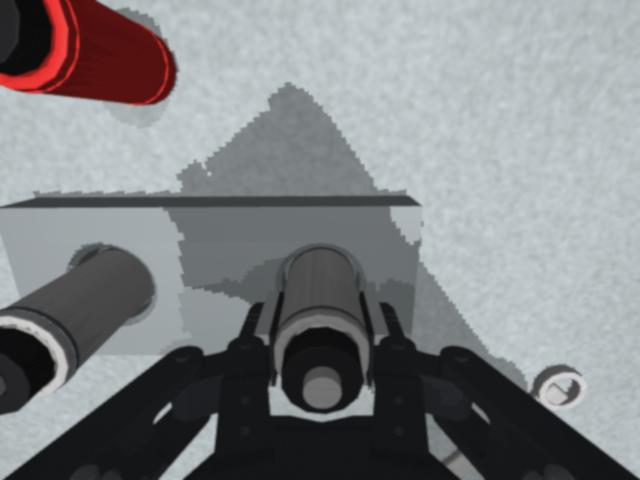

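The right cartridge is gripped and centred (322,390), with the left still in its socket. I'll lift it and weigh it.

Emit:
step_arm(deltas="10 0 0 -8 0 0 0; 10 0 0 -20 0 0 0; 10 0 0 -34 0 0 0; 10 0 0 -48 0 0 0; 10 0 0 -58 0 0 0")

```text
clock: 11.67
position: [0.5268, 0.1147, 0.1088]
orientation: [3.141, 0.001, -0.171]
force: [1.0, 0.5, -2.6]
grip_width: 0.397
```

Emit:
step_arm(deltas="10 0 0 0 0 0 0; 10 0 0 0 0 0 0; 10 0 0 0 0 0 0; 10 0 0 0 0 0 0; 10 0 0 0 0 0 0")

```text
clock: 12.08
position: [0.5264, 0.1147, 0.1073]
orientation: [3.141, 0.002, -0.17]
force: [0.1, 0.4, -3.6]
grip_width: 0.397
```

Emit:
step_arm(deltas="10 0 0 0 0 0 0; 10 0 0 0 0 0 0; 10 0 0 0 0 0 0; 10 0 0 0 0 0 0; 10 0 0 0 0 0 0")

```text
clock: 12.5
position: [0.5271, 0.115, 0.1083]
orientation: [3.142, 0.0, -0.17]
force: [-0.1, 0.4, -2.5]
grip_width: 0.393
```

```bash
python3 - <<'E'
from h import *
F=[]
for i in range(10):
    s=manip.read_state();F.append(s["force"]);p,d=manip.capture("scene")
print(np.mean(F,0),np.std(F,0));cv2.imwrite("pics/s9.png",p[170:330,300:480].repeat(3,0).repeat(3,1))
go(.5276,.1153,.0509)
E
```

```text
[-0.03579178 -0.02960117 -2.28517906] [0.3679068  0.46298247 0.50996189]
clock 13.00 pos [0.5272 0.1149 0.1083] F [-0.08  0.36 -2.13] w 0.398 q [ 0.12  0.44 -0.49  1.7   0.23  1.06 -2.18]
delta [ 0.3 -0.4 57.4] [ 0.   -0.01  0.03]
```

View pics/s9.png

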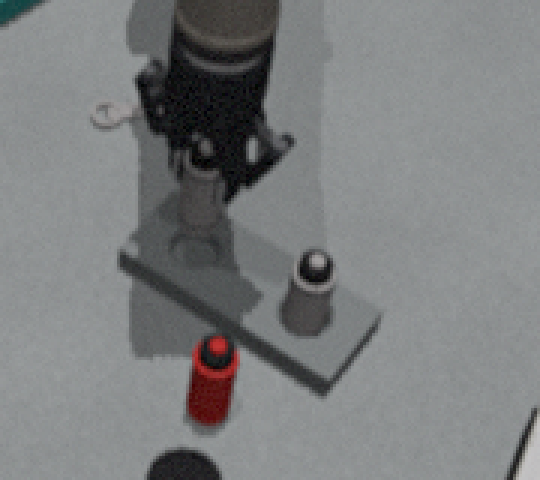

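The right cartridge is up and clear, and the left one stands upright. It weighs 2.3 N against 5.6 N, so the left is the heavier. Putting the right one back.

Emit:
step_arm(deltas="10 0 0 12 0 0 0; 10 0 0 26 0 0 0; 10 0 0 40 0 0 0; 10 0 0 50 0 0 0; 10 0 0 56 0 0 0")

```text
clock: 13.42
position: [0.5263, 0.1146, 0.0509]
orientation: [3.141, 0.002, -0.17]
force: [0.7, 0.7, -2.2]
grip_width: 0.392
```

Emit:
step_arm(deltas="10 0 0 0 0 0 0; 10 0 0 0 0 0 0; 10 0 0 1 0 0 0; 10 0 0 1.5 0 0 0; 10 0 0 1.5 0 0 0")

```text
clock: 13.83
position: [0.5273, 0.1149, 0.051]
orientation: [-3.142, -0.0, -0.171]
force: [0.8, 0.2, -2.7]
grip_width: 0.397
```

```bash
python3 - <<'E'
from h import *
go(.5276,.1153,.0509)
E
```

```text
clock 13.83 pos [0.5273 0.1149 0.051 ] F [ 0.77  0.18 -2.69] w 0.397 q [ 0.1   0.51 -0.47  1.76  0.27  0.94 -2.22]
delta [ 0.3 -0.4  0.1] [-0.   -0.02  0.03]
```

Emit:
step_arm(deltas="10 0 0 1 0 0 0; 10 0 0 1 0 0 0; 10 0 0 1 0 0 0; 85 0 0 1 0 0 0; 85 0 0 1 0 0 0")

```text
clock: 14.25
position: [0.5278, 0.1152, 0.05]
orientation: [-3.141, -0.001, -0.17]
force: [-0.3, 0.1, -0.1]
grip_width: 0.667
```

Emit:
step_arm(deltas="85 0 0 0 0 0 0; 85 0 0 0 0 0 0; 85 0 0 0 0 0 0; 85 0 0 -10 0 0 0; 85 0 0 -30 0 0 0")

```text
clock: 14.67
position: [0.5249, 0.1143, 0.0781]
orientation: [3.14, 0.006, -0.17]
force: [-0.6, 0.6, -0.4]
grip_width: 0.995
```

Emit:
step_arm(deltas="85 0 0 -25 0 0 0; 85 0 0 -50 0 0 0; 85 0 0 -65 0 0 0; 85 0 0 -65 0 0 0; 85 0 0 -65 0 0 0")

```text
clock: 15.08
position: [0.5279, 0.1153, 0.1461]
orientation: [-3.141, -0.003, -0.17]
force: [0.2, -0.2, -1.1]
grip_width: 0.994
```

```bash
python3 - <<'E'
from h import *
go(.546,.224,.1455)
p,d=manip.capture("wrist");cv2.imwrite("pics/w10.png",p)
E
```

```text
clock 15.08 pos [0.5279 0.1153 0.1461] F [ 0.17 -0.2  -1.09] w 0.994 q [ 0.13  0.4  -0.5   1.66  0.21  1.14 -2.17]
delta [  -0.6 -110.2    0.7] [-0.05 -0.16  0.04]
```

View pics/w10.png

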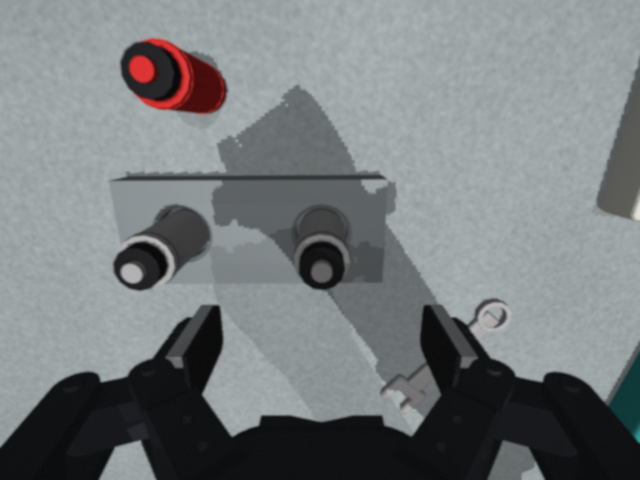

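Both cartridges are upright in their sockets: the right nipple is at (321,271) and the left at (131,272). Now I'll go back to the left one.

Emit:
step_arm(deltas="85 0 -25 0 0 0 0; 85 0 -55 0 0 0 0; 85 0 -85 0 0 0 0; 85 -0.5 -110 0 0 0 0; 85 -0.5 -110 0 0 0 0")

```text
clock: 15.55
position: [0.5429, 0.2311, 0.1433]
orientation: [-3.137, 0.004, -0.161]
force: [-0.2, 2.0, -0.0]
grip_width: 0.994
```

Emit:
step_arm(deltas="85 0 0 0 0 0 0; 85 0 0 0 0 0 0; 85 0 0 0 0 0 0; 85 0 0 0 0 0 0; 85 0 0 0 0 0 0")

```text
clock: 15.97
position: [0.5455, 0.2219, 0.1446]
orientation: [3.141, 0.0, -0.173]
force: [-0.4, -0.3, 0.1]
grip_width: 0.995
```

```bash
python3 - <<'E'
from h import *
go(.5458,.224,.0495)
E
```

```text
clock 15.97 pos [0.5455 0.2219 0.1446] F [-0.41 -0.29  0.09] w 0.995 q [-0.06  0.5  -0.51  1.52  0.26  1.19 -2.36]
delta [-0.1 -2.2 95.1] [ 0.06  0.   -0.09]
```

Emit:
step_arm(deltas="85 -0.5 -1.5 25 0 0 0; 85 -0.5 -1.5 50 0 0 0; 85 -0.5 -1.5 75 0 0 0; 85 -0.5 -1.5 94.5 0 0 0; 85 -0.5 -1.5 94.5 0 0 0")

```text
clock: 16.38
position: [0.5419, 0.2221, 0.0458]
orientation: [3.136, 0.008, -0.172]
force: [-0.9, -1.3, -0.7]
grip_width: 0.993
```

Emit:
step_arm(deltas="85 0 0 0 0 0 0; 85 0 0 0 0 0 0; 85 0 0 0 0 0 0; 10 0 0 0 0 0 0; 10 0 0 0 0 0 0")

```text
clock: 16.8
position: [0.546, 0.2255, 0.0517]
orientation: [-3.14, -0.002, -0.17]
force: [0.9, -0.3, -0.3]
grip_width: 0.746
```

Emit:
step_arm(deltas="10 0 0 0 0 0 0; 10 0 0 0 0 0 0; 10 0 0 0 0 0 0; 10 0 0 0 0 0 0; 10 0 0 0 0 0 0")

```text
clock: 17.22
position: [0.5453, 0.2247, 0.0509]
orientation: [3.141, -0.0, -0.171]
force: [-1.7, -0.3, 5.3]
grip_width: 0.395
```

```bash
python3 - <<'E'
from h import *
go(.5458,.224,.0495)
E
```

```text
clock 17.22 pos [0.5453 0.2247 0.0509] F [-1.66 -0.31  5.32] w 0.395 q [-0.09  0.6  -0.48  1.62  0.31  1.   -2.41]
delta [0.6 0.6 1.4] [ 0.03 -0.03  0.02]
```

Emit:
step_arm(deltas="10 0 0 -8 0 0 0; 10 0 0 -22 0 0 0; 10 0 0 -42 0 0 0; 10 0 0 -64 0 0 0; 10 0 0 -86 0 0 0")

```text
clock: 17.63
position: [0.5435, 0.2245, 0.1351]
orientation: [3.14, 0.004, -0.17]
force: [0.1, 0.7, -6.0]
grip_width: 0.398
```

Emit:
step_arm(deltas="10 0 0 -22 0 0 0; 10 0 0 -44 0 0 0; 10 0 0 -60 0 0 0; 10 0 0 -66 0 0 0; 10 0 0 -66 0 0 0")

```text
clock: 18.05
position: [0.5453, 0.2256, 0.2029]
orientation: [-3.14, -0.001, -0.17]
force: [0.4, 1.2, -5.6]
grip_width: 0.397
```

```bash
python3 - <<'E'
from h import *
go(.544,-.1885,.20)
s=manip.read_state();print(s["orientation"])
p,d=manip.capture("scene");cv2.imwrite("pics/s11.png",p[120:330,220:480].repeat(3,0).repeat(3,1)[:600,:780])
E
```

```text
clock 18.05 pos [0.5453 0.2256 0.2029] F [ 0.37  1.2  -5.62] w 0.397 q [-0.06  0.46 -0.52  1.43  0.23  1.31 -2.34]
delta [ 68.8 408.4   2.5] [-0.07 -0.07  0.06]
[-3.14029291e+00 -1.14412099e-03 -1.69995643e-01]
```

View pics/s11.png

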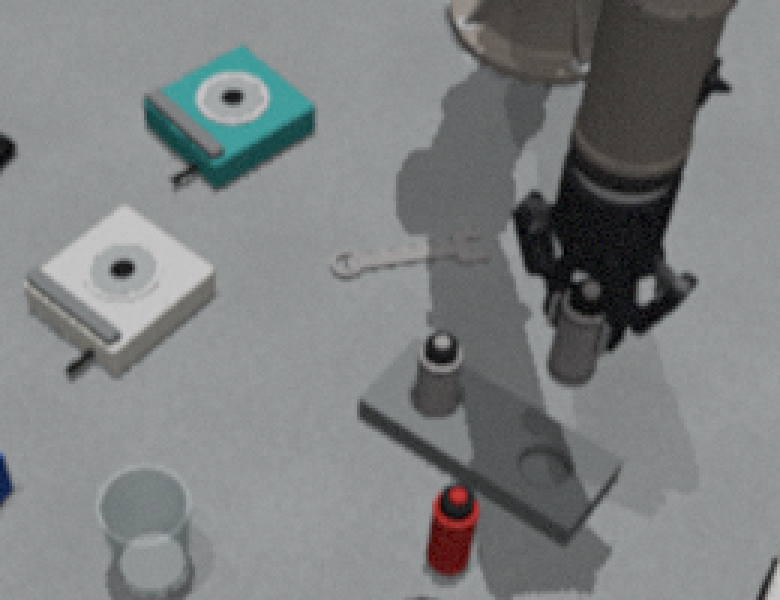

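The heavy cartridge is held upright and high, and the light one stands in the right socket. Now to carry it to the reader, 30 mm per row.

Emit:
step_arm(deltas="10 2 12 0 0 0 0; 10 7 38 0 0 0 0; 10 12 68 0 0 0 0; 10 17 98 0 0 0 0; 10 22 128 0 0 0 0")

```text
clock: 18.52
position: [0.5434, 0.0921, 0.2]
orientation: [3.139, 0.004, -0.171]
force: [-0.5, 0.9, -5.4]
grip_width: 0.394
```

Emit:
step_arm(deltas="10 5 30 0 0 0 0; 10 10 60 0 0 0 0; 10 15 90 0 0 0 0; 10 20 120 0 0 0 0; 10 25 150 0 0 0 0")

```text
clock: 18.93
position: [0.5421, -0.0597, 0.2002]
orientation: [3.14, 0.004, -0.171]
force: [0.7, -0.2, -5.3]
grip_width: 0.398
```

```bash
python3 - <<'E'
from h import *
go(.544,-.1885,.20)
E
```

```text
clock 18.93 pos [ 0.5421 -0.0597  0.2002] F [ 0.69 -0.24 -5.34] w 0.398 q [ 0.41  0.36 -0.44  1.56  0.16  1.27 -1.8 ]
delta [ 23.8 126.6   0.2] [ 0.06  0.24 -0.02]
```

Emit:
step_arm(deltas="10 5 28 0 0 0 0; 10 10 56 0 0 0 0; 10 15 84 0 0 0 0; 10 19 108 0 0 0 0; 10 21 122 0 0 0 0")

```text
clock: 19.35
position: [0.5415, -0.1867, 0.1999]
orientation: [3.138, 0.005, -0.177]
force: [-0.5, -0.5, -6.1]
grip_width: 0.401
```

Emit:
step_arm(deltas="10 0 0 0 0 0 0; 10 0 0 15 0 0 0; 10 0 0 35 0 0 0; 10 0 0 55 0 0 0; 10 0 0 65 0 0 0")

```text
clock: 19.77
position: [0.5416, -0.1786, 0.1337]
orientation: [-3.139, 0.007, -0.169]
force: [-1.4, 0.6, -6.3]
grip_width: 0.398
```

Emit:
step_arm(deltas="10 0 0 0 0 0 0; 10 0 0 0 0 0 0; 10 0 0 0 0 0 0; 10 0 0 0 0 0 0; 10 0 0 0 0 0 0")

```text
clock: 20.18
position: [0.5453, -0.1808, 0.1387]
orientation: [3.141, -0.003, -0.17]
force: [-0.6, -0.1, -5.1]
grip_width: 0.398
```

```bash
python3 - <<'E'
from h import *
go(.544,-.1885,.12)
p,d=manip.capture("scene");cv2.imwrite("pics/s12.png",cv2.resize(p[140:290,200:400],None,fx=4,fy=4))
p,d=manip.capture("wrist");cv2.imwrite("pics/w12.png",p)
E
```

```text
clock 20.18 pos [ 0.5453 -0.1808  0.1387] F [-0.59 -0.1  -5.12] w 0.398 q [ 0.56  0.45 -0.38  1.57  0.18  1.15 -1.6 ]
delta [-0.   7.8 18.7] [ 0.02 -0.16  0.04]
```

View pics/s12.png

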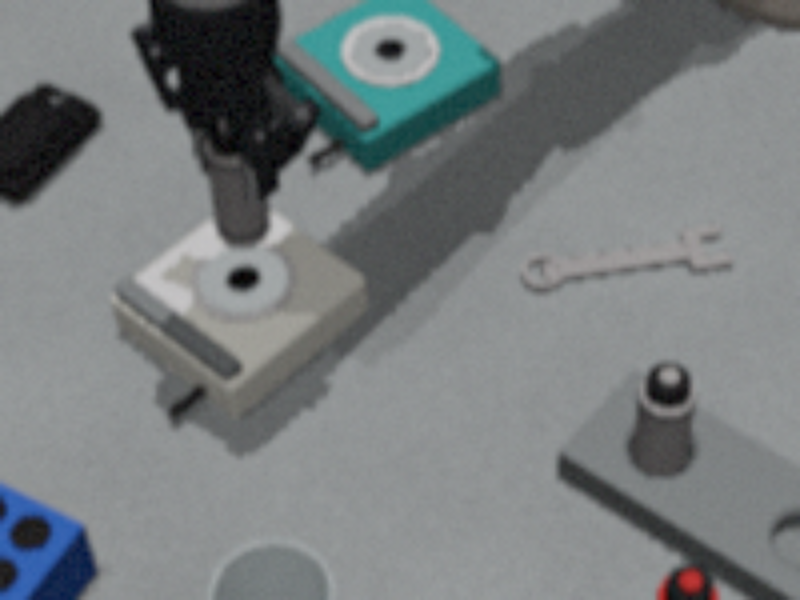

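View pics/w12.png

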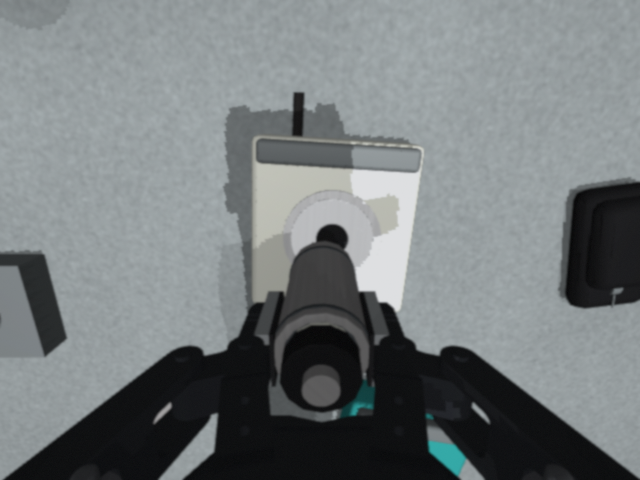

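The cartridge is upright just above the white reader. In the wrist view the window centre (332,237) lies slightly to tool +y, which agrees with the 8 mm still to go. I'll shift it and lower it.

Emit:
step_arm(deltas="10 -0.5 3 6 0 0 0; 10 -0.5 7.5 12 0 0 0; 10 -0.5 7.5 18 0 0 0; 10 -0.5 7.5 18 0 0 0; 10 -0.5 7.5 18 0 0 0")

```text
clock: 20.7
position: [0.5416, -0.188, 0.1182]
orientation: [-3.141, 0.002, -0.171]
force: [-0.2, 0.4, -5.3]
grip_width: 0.399
```

Emit:
step_arm(deltas="10 0 0 0 0 0 0; 10 0 0 0 0 0 0; 10 0 0 0 0 0 0; 10 0 0 0 0 0 0; 10 0 0 0 0 0 0")

```text
clock: 21.12
position: [0.5427, -0.188, 0.1195]
orientation: [3.141, -0.0, -0.17]
force: [-0.4, -0.3, -5.6]
grip_width: 0.394
```

Emit:
step_arm(deltas="10 0 0 0 0 0 0; 10 0 0 0 0 0 0; 10 0 0 0 0 0 0; 10 0 0 0 0 0 0; 10 0 0 0 0 0 0")

```text
clock: 21.53
position: [0.5425, -0.188, 0.1193]
orientation: [3.142, -0.0, -0.17]
force: [0.5, -0.1, -5.0]
grip_width: 0.397
```

```bash
python3 - <<'E'
from h import *
go(.544,-.1885,.12)
s=manip.read_state();print(s["dq"].round(3),s["orientation"])
p,d=manip.capture("scene");cv2.imwrite("pics/s13.png",cv2.resize(p[140:290,200:400],None,fx=4,fy=4))
s=manip.read_state();p,d=manip.capture("wrist");cv2.imwrite("pics/w13.png",p)
p,d=manip.capture("top");cv2.imwrite("pics/t13.png",p)
E
```

```text
clock 21.53 pos [ 0.5425 -0.188   0.1193] F [ 0.48 -0.1  -5.05] w 0.397 q [ 0.57  0.47 -0.38  1.6   0.19  1.11 -1.59]
delta [ 1.6  0.2 -0.7] [ 0.   -0.    0.03]
[-0.    -0.001  0.    -0.001 -0.    -0.001  0.001] [ 3.14157673e+00 -8.81429209e-07 -1.70441205e-01]
```

View pics/s13.png

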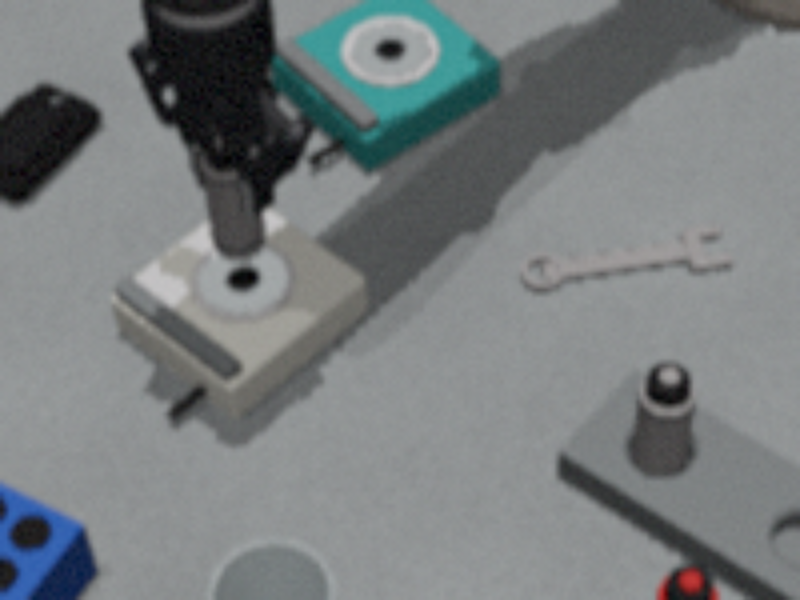

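View pics/w13.png

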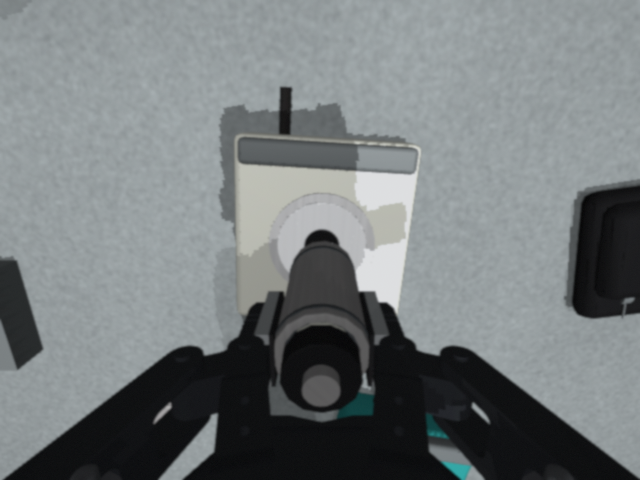

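View pics/t13.png

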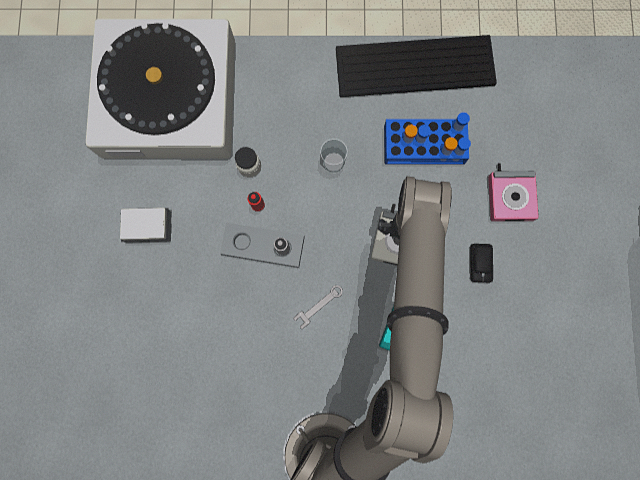

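```bash
python3 - <<'E'
from h import *
print(ray("scene",(237.5)/4+200,(240.5)/4+140,.077), ray("scene",260.5,209.3,.04))
s=manip.read_state();print(wray(321.5,237,.04,s),s["position"])
E
```

```text
[ 0.54378019 -0.1891911   0.077     ] [ 0.54446843 -0.18932721  0.04      ]
[ 0.551  -0.1892  0.04  ] [ 0.54246479 -0.1880502   0.1192823 ]
```

The underside is at about (0.544, -0.189, 0.077), and the window at (0.544, -0.189, 0.040). It is centred about 37 mm above and at rest, so I'll hand in.

```bash
python3 -c "
from plant import manip
print(manip.close_job())"
```

```text
the job is handed in; nothing more can be done
None
```

I weighed both cartridges by lifting each clear of the stand, holding it still and putting it back. The left one read about 5.6 N and the right about 2.3 N, so the left is the packed one. I picked it up again and handed the job in, at about 21.7 s, with it held over the white reader's window.

**Last checks:**
- **Position:** In the scene camera the underside is within about 2 mm of the window centre, level. From the tool height it is about 37 mm above the window.
- **Stillness:** The tool points straight down, the joints are at rest, and the wrist still feels about 5.0 to 5.6 N.
- **Other cartridge:** The lighter one stands upright in the right socket.
- **Bystanders:** The jar, beaker, wrench, tip box, mouse and red look-alike sit where they were in the first overhead picture. The arm partly hides the turquoise look-alike in the last one.

**Disagreements:**
- **Window position:** A wrist-camera estimate of the window came out about 8 mm farther in x. The cartridge hid half the window's dark centre in that view, so I trusted the other two cameras, which agreed to about 2 mm.
- **Contact when replacing:** Putting the left cartridge back the first time gave a brief contact force of about 23 N. It still settled upright in its socket.

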